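# Index the specimen table and hold the gauge on the test spot

## Robot

A 7-joint arm with a two-finger parallel gripper is mounted at the origin on a cart in front of the work surface, level with it; the furniture and walls round the work are solid. World frame = base frame: x ahead of the robot, y to its left, z up, the work surface at z = 0. Lengths are in m, angles in rad, forces in N, time in s.
With the tool pointing down it reaches from about 0.4 to 0.85 m from the base axis. Payload 10.4 kg.
Tool frame: the origin (TCP) lies midway between the tips of the shut fingers; the grasp point (between the pads) lies 19 mm behind it; z points along the fingers, y is the line along which they close (so a half turn about z gives the same grasp; the last joint's range is limited). The gripper opens to 87 mm and grips with 3 to 60 N. Pads are 19 mm wide; open, the fingers measure 117 mm over their backs; the gripper's body (75 mm by 190 mm) begins 51 mm behind the grasp point.
Start: joints at [-1.14, 0.332, -0.065, 1.46, 0.022, 1.35, -0.088], TCP at [0.274, 0.562, 0.19] pointing down, gripper open.
Joint ranges: [-2.6, 2.6], [-0.5, 2.12], [-1.47, 1.34], [0.16, 2.42], [-1.27, 4.41], [0.06, 2.06], [-2.6, 2.6]. Speed limits (rad/s): [2.22, 2.22, 2.79, 2.79, 3.14, 3.14, 3.14].

## Interface

Orientations are given as a unit quaternion [x, y, z, w].
In Python, from bench import r gives the robot as it stands.
- The arm moves only by the tool arm_command, never from a script. Its argument "moves" is one flat list of numbers, 4 for each row, row after row: the shift along the tool's x, y, z in cm, then the turn about the tool's z in degrees. A call has 1 to 12 rows; each row shifts and turns the commanded pose from where the row before left it, along the tool's axes as they then stand; what a row does not reach is not made up. A row lasts 1/12 s, in which the tool goes at most 41.7 mm and 7.16 degrees, less where a joint would pass 70% of its speed; a pose out of reach is approached as far as the arm can. A call with a gripper value outside its range is refused whole. "fingers" is the opening in per cent of the stroke, from 0 (shut) to 100 (fully open), set as the call begins (left out, the last holds). The fingers move at their own pace and stop on an object; "squeeze" is the grip in N (left out, the last holds). Time passes only in rows, so rows that do not move let the fingers close. It gives the time, the measured TCP pose, the force, the opening and the grip force at its end, in the units of the state.
- r.read_state(): the state, without advancing time (a new reading comes with each control period).
- r.camera(name): name is "scene" or "top"; returns the picture (400x640x3 uint8, red, green, blue); there is no depth.
- r.camera_info(name): a dict with "fx", "fy", "cx", "cy" (pixels), "origin" and "attitude" of the camera in the world. Camera axes: x right, y up, looking along -z (the intrinsics and any distortion apply to the point x, -y, -z); pixel columns grow to the right and rows downward; lengths in m; the calibration is good to about 2 mm. A picture is of the moment at which its call begins. camera_info takes no time and is no camera call.
- r.close_job(): hands the job in; it is judged then, once.
The state is a dict: "time": time; "joint_positions": joint angles; "joint_vel": joint speeds; "joint_torque": joint torques, N m; "ee_pos": TCP position; "eef_rot": TCP orientation; "ft_force": force on the tool from outside, world axes, zero at the start; "torque": the same for the moment, N m; "width": finger opening in m; "grip_force": force on a finger pad.
Only numpy, scipy, OpenCV 4.12 (cv2) and the standard library are available. Lean on these libraries where they do the work, as an engineer would, in place of code of your own. Each camera call takes 0.05 s, during which the arm holds its last target. There are 200 camera calls.

## Task

Swing the lever of the indexing table into its marked middle notch (the one between two small studs), then take the hand gauge out of its stand and set its tip on the ringed spot of the sloping specimen, square to that face, pressing lightly so that the sprung plunger goes in about half way. Finish while holding the gauge still in that position: do not let go of it or put it down. Never push it hard against the table, and leave the other things on the counter alone.

Things in the scene. Friction and masses are not known exactly. Their poses are not given: they have to be found in the camera images.
- index_base: Fixed base of the indexing table: a grey round housing 170 mm across on the work surface. Origin at the centre of its underside, on the table's vertical turning axis. A notched steel sector runs round the side of its own -x, at 86 to 102 mm from the axis, top at z = 34 mm; it has three notches, at turntable -0.6, 0 and +0.6 rad. The middle one, on the base's own -x, is the marked notch: two small domed steel studs flank it (top at 33 mm).
- turntable (a joint): Turn of the table (rad), anticlockwise from above positive, -0.74 to 0.74. At 0 the lever points along the base's own -x, in the marked notch; it starts between -0.72 and -0.35. Else it stays where left. A sprung ball detent at the marked notch only resists from 0.25 to 0.13 rad away (about 3 N at the knob; let go there it springs back), then snaps it in to within 0.02 rad. Disc 148 mm across, top at z = 41 mm.
- lever_knob (a point): Centre of the upright black round knob on the end of the table's lever, 125 mm from the turning axis. The knob is 18 mm in diameter, its straight part runs from z = 54 to 80 mm above the work surface (top at 86 mm) and this point is at 70 mm. The steel lever arm under it has its top at 44 mm. The point turns with the table.
- test_spot (a point): The specimen is a rubber pad 54x36x8 mm on a steel plate 66x44x6 mm, fixed near the middle of the disc and sloping by 0.35 rad (20 degrees), falling toward the lever; two other pieces on the disc are plain and level. This point is the centre of the fine white ring (17 mm across, flush) on its sloping face, 2 mm from the turning axis, away from the lever, 73.5 mm above the work surface; z axis square to the face and outward. Turns with the table.
- stand: Fixed grey block 70x70 mm, 55 mm high, on four feet, with one upright hole 20 mm wide through its top at the middle. Origin at the centre of its underside.
- gauge: Hand gauge (0.15 kg), loose, standing upright in the stand, round about its z axis. Origin at the underside of its flange (34 mm across), which rests on the stand's top; z points up, away from the tip. Black barrel 24 mm in diameter from z = 9 to 92 mm, top at 100 mm. Below the flange a stem 14 mm wide and 22 mm long enters the hole; the sprung plunger sticks out of it.
- gauge_tip (a point): Ball end (8 mm) of the gauge's steel plunger: on the gauge's axis, 40 mm below its origin with the plunger out. It moves with the plunger.
- plunger (a joint): How far the plunger is pressed into the gauge (m): 0 fully out, 0.010 fully in. Spring: 0.8 N at the start, then 0.4 N per mm (2.8 N half way).
- oil_bottle: Bystander: small dropper bottle with black rubber cap, 26x26x74 mm, loose; origin at the centre of its underside. Leave it alone.
- petri_1: Bystander: closed petri dish, 56 mm wide, 13 mm high, loose; origin at the centre of its underside. Leave it alone.
- timer: Bystander: bench timer with keys, 58x70x19 mm, loose; origin at the centre of its underside. Leave it alone.
- cover_box: Bystander: small lidded box of cover glasses, 32x34x18 mm, loose; origin at the centre of its underside. Leave it alone.
- bottle_short: Bystander: amber bottle with black cap, 50 mm wide, 111 mm high, loose; origin at the centre of its underside. Leave it alone.
- tube_rack: Bystander: rack with six sealed tubes, 46x110x82 mm, loose; origin at the centre of its underside. Leave it alone.
- coplin_jar: Bystander: glass staining jar, 60x61x95 mm, loose; origin at the centre of its underside. Leave it alone.
Things that resemble listed ones, but are neither listed nor needed, are in the scene too. There is more than one size of the gauge; the one meant has the size given above. What is shaped like the stand but pink is not meant.

How it is judged:
By the outcome, as a careful person would: the job done as asked, in the order asked, and still so for the second after the job is handed in, while the arm keeps its last pose, push and grip.
It also fails if it takes over 48 s, if anything falls off the work surface, if the arm or the gripper's body presses on something with over 40 N, if the wrist force passes 120 N, or if a joint passes its speed limit or range.

## Working session

There is one attempt and no reset: what is moved stays moved. The work goes in short steps, Python scripts to look and compute and a tool call to move; the robot and the scene stay as the last step left them, time stands still between calls to the robot, and variables do not carry over. Pictures are saved under pics/ and viewed, at most 10 in all, crops included, and the job is handed in when it is done.

Besides the shell and the picture viewer there is one more tool, called after ">>>" as name(argument=value, ...), one argument or row to a line, values as JSON. arm_command: Moves the arm, as the interface text tells. Its arguments: {"type":"object","properties":{"moves":{"type":"array"},"fingers":{"type":"number"},"squeeze":{"type":"number"}},"required":["moves"]}

```bash
mkdir -p pics; python3 - <<'E'
from bench import r
import cv2
for n in("scene","top"):
    im=r.camera(n); cv2.imwrite(f"pics/{n}0.png",im[:,:,::-1]); print(n,r.camera_info(n))
s=r.read_state(); print({k:s[k] for k in("time","ee_pos","eef_rot","ft_force","width")})
E
```

```text
scene {'fx': 418.10372145370206, 'fy': 418.10372145370206, 'cx': 310.9203661275261, 'cy': 202.60015092811213, 'origin': array([-0.11032117, -0.35126829,  0.64208744]), 'attitude': array([ 0.46211336, -0.17170756, -0.3056236 ,  0.81459313])}
top {'fx': 383.35560068627524, 'fy': 383.35560068627524, 'cx': 319.0486942206919, 'cy': 200.4933345913911, 'origin': array([0.42048473, 0.34487712, 1.00661233]), 'attitude': array([ 0.02434771, -0.01753061, -0.70061646,  0.71290704])}
{'time': 0.1, 'ee_pos': array([0.27380006, 0.56142125, 0.18914192]), 'eef_rot': array([ 2.24919669e-01,  9.74377108e-01, -6.16825071e-04, -1.19289431e-04]), 'ft_force': array([-0.05262461, -0.27321898, -0.80345169]), 'width': 0.08689673505942044}
```

View pics/scene0.png

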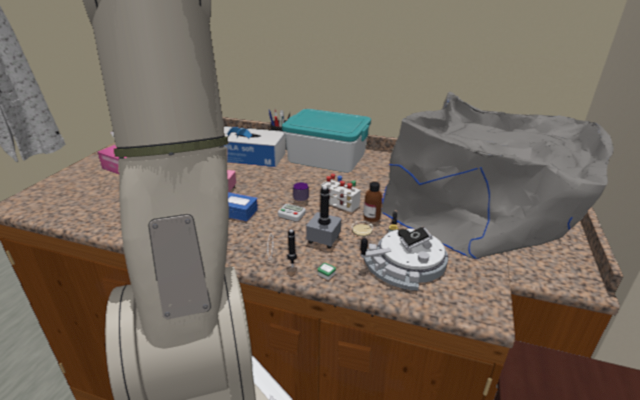

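View pics/top0.png

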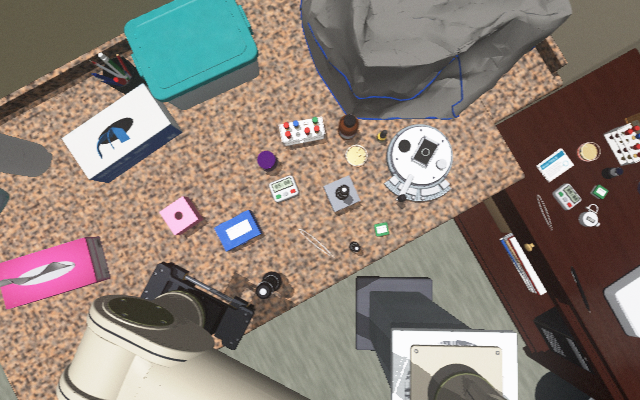

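The stand gauge is at top (342,192). Other gauge-like objects are at (355,246) and (268,287). The index table is at (420,155), with its knob near (402,198). I'll enlarge both views to confirm.

```bash
cat > h.py <<'E'
import numpy as np, cv2
from bench import r
from scipy.spatial.transform import Rotation as R
def ray(n,u,v):
    c=r.camera_info(n); d=np.array([(u-c['cx'])/c['fx'],-(v-c['cy'])/c['fy'],-1.])
    return np.array(c['origin']),R.from_quat(c['attitude']).apply(d)
def plane(n,u,v,z):
    o,d=ray(n,u,v); return o+d*(z-o[2])/d[2]
def tri(a,b):
    (o1,d1),(o2,d2)=ray("scene",*a),ray("top",*b)
    s=np.linalg.lstsq(np.c_[d1,-d2],o2-o1,rcond=None)[0]
    p,q=o1+s[0]*d1,o2+s[1]*d2; return (p+q)/2,np.linalg.norm(p-q)
def proj(n,p):
    c=r.camera_info(n); q=R.from_quat(c['attitude']).inv().apply(np.array(p)-c['origin'])
    return c['cx']-c['fx']*q[0]/q[2], c['cy']+c['fy']*q[1]/q[2]
E
python3 - <<'E'
import cv2,numpy as np
t=cv2.imread("pics/top0.png")[110:260,315:465]; s=cv2.imread("pics/scene0.png")[170:290,260:460]
cv2.imwrite("pics/c_top.png",cv2.resize(t,None,fx=4,fy=4,interpolation=cv2.INTER_CUBIC))
cv2.imwrite("pics/c_scene.png",cv2.resize(s,None,fx=4,fy=4,interpolation=cv2.INTER_CUBIC))
E
```

```text
(no output)
```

View pics/c_top.png

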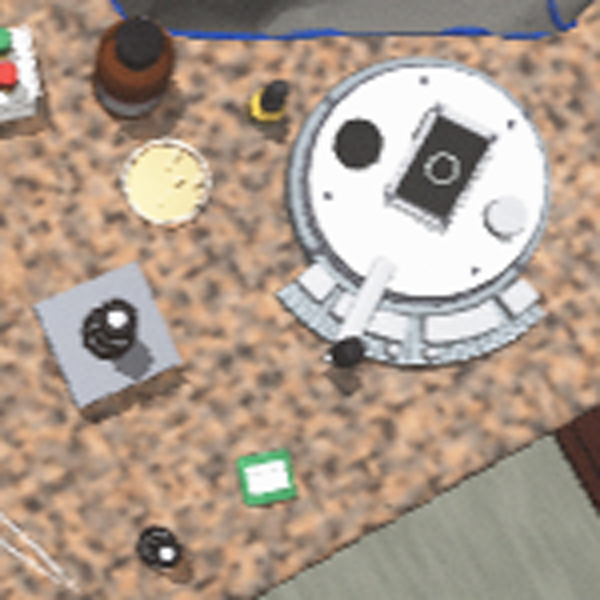

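View pics/c_scene.png

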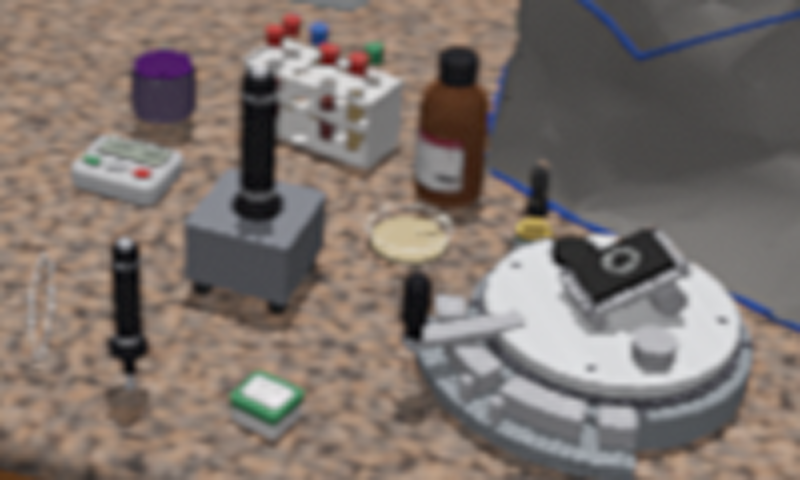

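Candidates: the black gauge in the grey stand (top 342,192; scene 324,205), a smaller gauge standing free (top 355,246; scene 291,247), and another near the gripper (top 268,287). The one in the grey stand is the one meant: it matches in size and it is the only one in a grey stand. In the top view the lever knob is near (402,197), the studs near (413,197.5) and (422.5,198), and the ring near (425.5,152).

```bash
python3 - <<'E'
from h import *
t=cv2.imread("pics/top0.png"); s=cv2.imread("pics/scene0.png")
m=(t.min(2)>225).astype('uint8'); m[:, :385]=0; m[:,460:]=0; m[:115]=0; m[186:]=0
c=max(cv2.findContours(m,0,1)[0],key=cv2.contourArea); h=cv2.convexHull(c)
W=np.array([plane("top",*p[0],.041)[:2] for p in h])
A=np.c_[2*W,np.ones(len(W))];x=np.linalg.lstsq(A,(W**2).sum(1),rcond=None)[0]
print("disc",x[:2],np.sqrt(x[2]+x[0]**2+x[1]**2))
m=(s.min(2)>185).astype('uint8'); m[:, :378]=0; m[:,447:]=0; m[:226]=0; m[280:]=0
# studs, ring
for n,u,v,z in[("stud1",413.2,197.5,.033),("stud2",422.5,198,.033),("notch mid",418,197.5,.033),("ring",425.5,152,.0735)]: print(n,plane("top",u,v,z))
print("ring tri",tri((415.3,235),(425.5,152)))
print("knob top", plane("top",402.3,196.7,.08), tri((364.2,239.5),(402.2,197.3)))
cs=[plane("top",315+a/4,110+b/4,.055) for a,b in((37,308),(135,263),(182,362),(85,408))]; print("stand",np.mean(cs,0),cs)
print("gauge top",plane("top",344.2,189.7,.155),tri((324.7,187),(344.2,189.7)))
print("flange scene",plane("scene",324.6,221.5,.059))
for n,u,v,z in[("oil",382,135,.07),("petri",356,155,.01),("cover",381,229,.018),("small",355,246,.1),("amber",349,121,.11)]:print(n,plane("top",u,v,z).round(3))
E
```

```text
disc [0.59616726 0.09903393] 0.07463558483502143
stud1 [0.48984887 0.11581491 0.033     ]
stud2 [0.48897805 0.09225346 0.033     ]
notch mid [0.4900562  0.10365398 0.033     ]
ring [0.59923909 0.09562127 0.0735    ]
ring tri (array([0.59999995, 0.09470671, 0.07166866]), np.float64(0.001123797408602253))
knob top [0.48799106 0.15317412 0.08      ] (array([0.48685629, 0.15323708, 0.08093772]), np.float64(0.0010498183426481268))
stand [0.49455512 0.29667696 0.055     ] [array([0.51073526, 0.34219025, 0.055     ]), array([0.53993015, 0.28156116, 0.055     ]), array([0.47858434, 0.25158547, 0.055     ]), array([0.44897073, 0.31137097, 0.055     ])]
gauge top [0.4959601  0.29793486 0.155     ] (array([0.49640589, 0.29758061, 0.1541004 ]), np.float64(0.000947457671688806))
flange scene [0.49254396 0.29107229 0.059     ]
oil [0.641 0.202 0.07 ]
petri [0.601 0.26  0.01 ]
cover [0.408 0.195 0.018]
small [0.368 0.268 0.1  ]
amber [0.664 0.286 0.11 ]
```

>>> arm_command(
  moves=[-3.1,-2.2,-1.5,0,-3.1,-2.3,-1.5,0,-3.1,-2.3,-1.5,0,-3.1,-2.3,0,0,-3.1,-2.3,0,0,-3.1,-2.3,0,0,-3.1,-2.3,0,0,-3.1,-2.3,0,0,-3.1,-2.3,0,0,-3.1,-2.3,0,0,-3.1,-2.2,0,0,-3.0,-2.2,0,0],
  fingers=55,
)

```text
time: 1.1
ee_pos: [0.4882, 0.1517, 0.2348]
eef_rot: [0.225, 0.974, 0.0, -0.0]
ft_force: [0.4, 1.1, -0.4]
width: 0.0481
grip_force: 0.0
```

>>> arm_command(
  moves=[0,0,3,0,0,0,3,0,0,0,0,0,0,0,0,0],
)

```text
time: 1.43
ee_pos: [0.4867, 0.1535, 0.1741]
eef_rot: [0.225, 0.974, -0.001, -0.001]
ft_force: [-0.0, 0.6, 0.6]
width: 0.0474
grip_force: 0.0
```

```bash
python3 - <<'E'
from h import *
s=r.read_state(); print(s['time'],s['ee_pos'],s['eef_rot'],s['ft_force'],s['width'])
print(R.from_quat(s['eef_rot']).as_matrix().T@(np.array([.4877,.1532,.054])-s['ee_pos']))
E
```

```text
1.4333 [0.48668478 0.15348852 0.17413565] [ 0.22485643  0.97439061 -0.00098343 -0.00125105] [-0.00484303  0.5926689   0.56618645] 0.04741313279951979
[-0.00127875  0.00048335  0.1201325 ]
```

>>> arm_command(
  moves=[0,0,3,0,0,0,3,0,0,0,3,0,0,0,3,0,0,0,0,0],
)

```text
time: 1.85
ee_pos: [0.4854, 0.1536, 0.0518]
eef_rot: [0.224, 0.975, -0.002, -0.002]
ft_force: [-1.9, -0.7, -1.3]
width: 0.0478
grip_force: 0.0
```

>>> arm_command(
  moves=[0,0,0,0,0,0,0,0,0,0,0,0,0,0,0,0,0,0,0,0,0,0,0,0],
  fingers=0,
  squeeze=10,
)

```text
time: 2.35
ee_pos: [0.4882, 0.154, 0.0557]
eef_rot: [0.225, 0.974, 0.0, 0.0]
ft_force: [0.8, 0.4, -0.2]
width: 0.0158
grip_force: 0.0
```

>>> arm_command(
  moves=[0,0,0,0],
)

```text
time: 2.43
ee_pos: [0.488, 0.1539, 0.0553]
eef_rot: [0.225, 0.974, 0.0, 0.0]
ft_force: [0.5, 0.5, -0.9]
width: 0.0089
grip_force: 0.0
```

```bash
python3 - <<'E'
from h import *
a=r.camera("scene")[170:290,330:470,::-1]; b=r.camera("top")[120:240,350:490,::-1]
cv2.imwrite("pics/k1.png",cv2.resize(np.vstack([a,b]),None,fx=2.5,fy=2.5,interpolation=cv2.INTER_CUBIC))
E
```

```text
(no output)
```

View pics/k1.png

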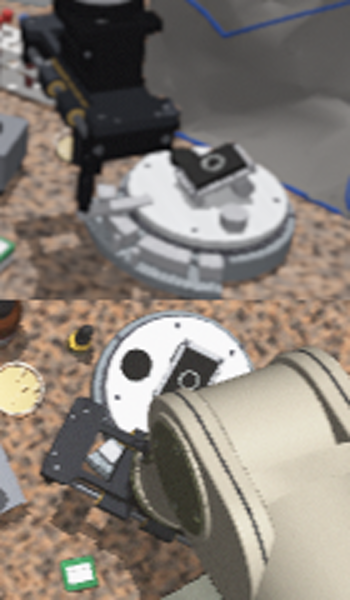

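The fingers, at scene about (364,240), hide the knob, and the lever bar is still at its starting angle. I'll check whether the fingers really closed on nothing.

>>> arm_command(
  moves=[0,0,0,0,0,0,0,0,0,0,0,0,0,0,0,0],
)

```text
time: 2.87
ee_pos: [0.4877, 0.1537, 0.0548]
eef_rot: [0.225, 0.974, -0.0, -0.0]
ft_force: [-0.5, -0.1, 0.2]
width: 0.0005
grip_force: 0.0
```

```bash
python3 - <<'E'
from h import *
s=r.read_state(); print(s['width'],s['grip_force'],s['ee_pos'],s['ft_force'])
p=s['ee_pos']
print("tcp px",proj("scene",p),proj("top",p),"grasp",proj("scene",p+[0,0,.019]))
a=r.camera("scene")[200:260,340:400,::-1]
cv2.imwrite("pics/k2.png",cv2.resize(a,None,fx=10,fy=10,interpolation=cv2.INTER_CUBIC))
E
```

```text
0.0005206178143212823 0.0 [0.4877297  0.1537133  0.05478821] [-0.48210832 -0.1169536   0.22421443]
tcp px (np.float64(363.3683707845316), np.float64(248.49720717402073)) (np.float64(399.97412342825305), np.float64(197.50328143864544)) grasp (np.float64(363.881744927673), np.float64(241.83423267158622))
```

View pics/k2.png

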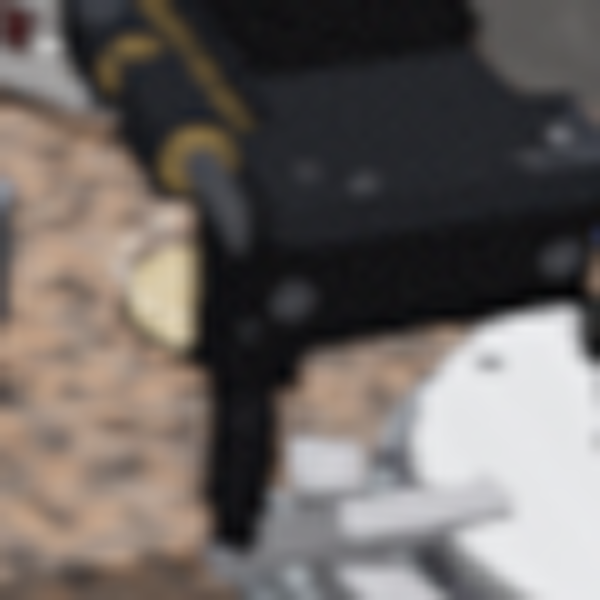

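>>> arm_command(
  moves=[0,0,-3,0,0,0,-3,0,0,0,-3,0,0,0,-3,0,0,0,0,0,0,0,0,0],
)

```text
time: 3.42
ee_pos: [0.4887, 0.1542, 0.1764]
eef_rot: [0.225, 0.974, 0.001, 0.001]
ft_force: [-0.2, -0.2, -0.6]
width: 0.0003
grip_force: 0.0
```

```bash
python3 - <<'E'
from h import *
s=r.read_state(); p=s['ee_pos']; print(p,s['width'])
a=r.camera("scene")[170:270,320:420,::-1].copy(); 
b=cv2.imread("pics/scene0.png")[170:270,320:420].copy()
a=cv2.resize(a,None,fx=4,fy=4,interpolation=cv2.INTER_CUBIC);b=cv2.resize(b,None,fx=4,fy=4,interpolation=cv2.INTER_CUBIC)
q=np.array(proj("scene",p)); print(q, [proj("top",p)])
for im in(a,b): cv2.circle(im,tuple(int(v) for v in (q-[320,170])*4),3,(0,0,255),-1)
k=np.array(proj("scene",[.4877,.1532,.07]));print(k)
for im in(a,b): cv2.circle(im,tuple(int(v) for v in (k-[320,170])*4),3,(0,255,0),-1)
cv2.imwrite("pics/k3.png",np.hstack([a,b]))
E
```

```text
[0.48874827 0.15422089 0.17643965] 0.0002785137995916522
[366.99289429 203.09168757] [(np.float64(411.05848197516053), np.float64(193.2656777353393))]
[363.93529361 243.27932262]
```

View pics/k3.png

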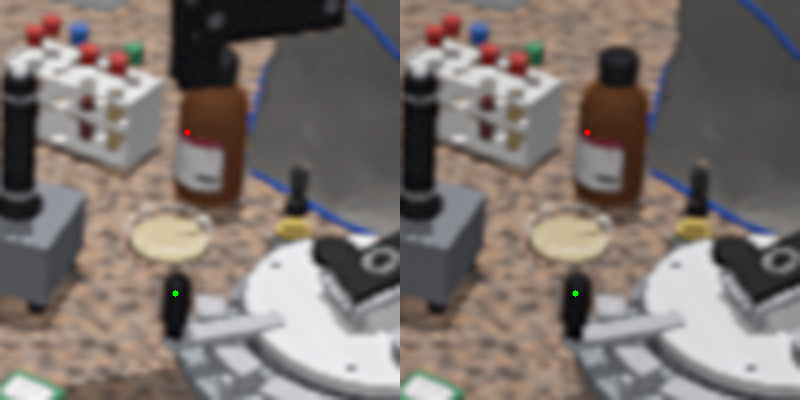

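The fingertips appear at scene (366,190), but the reported TCP projects to (367,203). So the tips are about 30 mm higher than reported, or they are further away. The knob is untouched at (364,243). I'll check with the top view.

```bash
python3 - <<'E'
from h import *
s=r.read_state(); p=s['ee_pos']; M=R.from_quat(s['eef_rot']).as_matrix()
print("if z right:",plane("scene",366.3,190.5,p[2]), "if above:",[ (z,proj("scene",[p[0],p[1],z])) for z in(.19,.2,.21,.22)])
t=r.camera("top")[:,:,::-1].copy(); sc=r.camera("scene")[:,:,::-1].copy()
t=t[90:290,330:530].copy(); sc=sc[60:260,270:470].copy()
t=cv2.resize(t,None,fx=2,fy=2);sc=cv2.resize(sc,None,fx=2,fy=2)
c=[(p+M@np.array([a*.0375,b*.095,-.07])) for a,b in((1,1),(1,-1),(-1,-1),(-1,1))]
for n,im,o in(("top",t,(330,90)),("scene",sc,(270,60))):
    q=((np.array([proj(n,x) for x in c])-o)*2).astype(int); cv2.polylines(im,[q],True,(0,255,0),1)
    a=((np.array(proj(n,p))-o)*2).astype(int); cv2.circle(im,tuple(int(v) for v in a),3,(0,0,255),-1)
cv2.imwrite("pics/k4.png",np.hstack([t,sc]))
E
```

```text
if z right: [0.53100497 0.19479237 0.17490818] if above: [(0.19, (np.float64(367.246193170172), np.float64(197.87286867989494))), (0.2, (np.float64(367.5583867431271), np.float64(193.81927285909615))), (0.21, (np.float64(367.8742035927907), np.float64(189.71863154923025))), (0.22, (np.float64(368.1937071642251), np.float64(185.5701209644751)))]
```

View pics/k4.png

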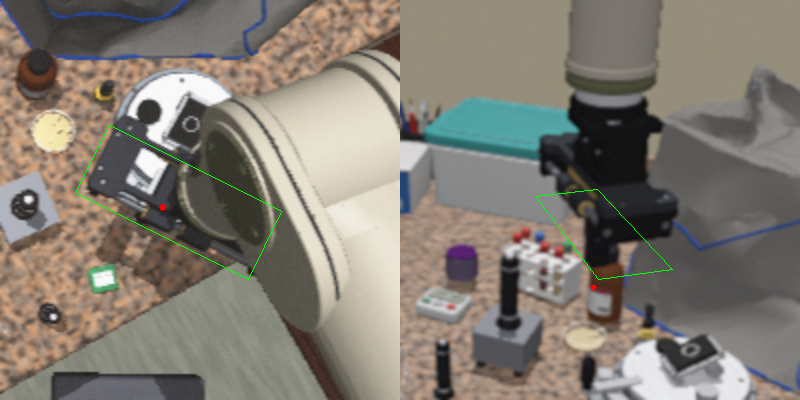

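The top view footprint matches the reported xy. In the scene view the whole hand sits about 14 px (about 31 mm) higher than the reported z. So the true tip height is the reported z plus about 0.031, and the fingers closed just above the knob. I'll try again lower.

>>> arm_command(
  moves=[0.1,0,2,0,0,0,2,0,0,0,2,0,0,0,1,0,0,0,1,0,0,0,2,0,0,0,2,0,0,0,1.5,0,0,0,1.5,0,0,0,0,0,0,0,0,0],
  fingers=55,
)

```text
time: 4.48
ee_pos: [0.4865, 0.154, 0.0246]
eef_rot: [0.225, 0.974, -0.0, -0.001]
ft_force: [-0.0, 0.5, 0.4]
width: 0.0475
grip_force: 0.0
```

>>> arm_command(
  moves=[0,0,0,0,0,0,0,0,0,0,0,0,0,0,0,0,0,0,0,0,0,0,0,0,0,0,0,0],
  fingers=0,
  squeeze=10,
)

```text
time: 5.07
ee_pos: [0.487, 0.1543, 0.0251]
eef_rot: [0.225, 0.974, 0.0, 0.0]
ft_force: [-0.2, 0.2, 2.5]
width: 0.0173
grip_force: 10.0
```

>>> arm_command(
  moves=[-0.02,-0.64,0,-3,-0.02,-0.64,0,-3,-0.02,-0.64,0,-3,-0.02,-0.64,0,-3,-0.02,-0.64,0,-3,-0.02,-0.64,0,-3,-0.02,-0.64,0,-3,-0.02,-0.64,0,-3,0,0,0,0,0,0,0,0,0,0,0,0],
)

```text
time: 5.98
ee_pos: [0.4733, 0.1049, 0.0249]
eef_rot: [0.017, 1.0, 0.0, -0.001]
ft_force: [-7.8, 0.4, 8.3]
width: 0.0176
grip_force: 10.0
```

>>> arm_command(
  moves=[0,0,0,0,0,0,0,0,0,0,0,0,0,0,0,0],
  fingers=50,
)

```text
time: 6.32
ee_pos: [0.475, 0.1048, 0.0249]
eef_rot: [0.017, 1.0, 0.0, 0.0]
ft_force: [0.2, -0.4, -0.2]
width: 0.0362
grip_force: 0.0
```

>>> arm_command(
  moves=[0,0,-4,0,0,0,-4,0,0,0,-4,0,0,0,-4,0,0,0,-4,0,0,0,0,0,0,0,0,0],
  fingers=60,
)

```text
time: 6.9
ee_pos: [0.4761, 0.1052, 0.2272]
eef_rot: [0.017, 1.0, 0.001, 0.002]
ft_force: [-1.0, 0.1, -0.1]
width: 0.0521
grip_force: 0.0
```

>>> arm_command(
  moves=[-0.3,3.8,0,0,-0.3,3.8,0,0,-0.3,3.8,0,0,-0.3,3.9,0,0,-0.2,3.9,0,0,0,0,0,0,0,0,0,0,0,0,0,0],
  fingers=70,
)

```text
time: 7.57
ee_pos: [0.4953, 0.2953, 0.2234]
eef_rot: [0.018, 1.0, -0.001, -0.001]
ft_force: [0.6, -0.8, 0.2]
width: 0.0608
grip_force: 0.0
```

```bash
python3 - <<'E'
from h import *
s=r.read_state(); p=s['ee_pos']; print(p,s['width'],s['time'])
a=r.camera("scene")[:,:,::-1].copy(); t=r.camera("top")[:,:,::-1].copy()
cv2.imwrite("pics/s5.png",a);cv2.imwrite("pics/t5.png",t)
for n,im,(x0,x1,y0,y1) in(("scene",a,(350,392,225,275)),("top",t,(395,430,188,215))):
    m=(im[y0:y1,x0:x1].max(2)<60).astype('uint8'); k,l,st,ce=cv2.connectedComponentsWithStats(m)
    print(n,[(ce[i]+[x0,y0],st[i]) for i in range(1,k) if st[i,4]>8])
ax=np.array([.5962,.099]); 
for d in(150,177.3): print(proj("scene",[*(ax+.125*np.array([np.cos(np.radians(d)),np.sin(np.radians(d))])),.07]),proj("top",[*(ax+.125*np.array([np.cos(np.radians(d)),np.sin(np.radians(d))])),.08]))
q=proj("scene",p);print("tcp",q,proj("scene",p+[0,0,.031]))
c=cv2.resize(a[120:280,270:430],None,fx=3.5,fy=3.5,interpolation=cv2.INTER_CUBIC)
cv2.imwrite("pics/k5.png",c)
E
```

```text
[0.49527213 0.2952868  0.22338642] 0.060820298967021874 7.5667
scene [(array([375.33707865, 258.01123596]), array([22, 26,  8, 16, 89], dtype=int32))]
top []
(np.float64(361.3451721353443), np.float64(241.61793405409898)) (np.float64(398.85014331309173), np.float64(196.65976061869526))
(np.float64(375.1191144741728), np.float64(256.11702751176256)) (np.float64(422.3072636389026), np.float64(203.92009087967713))
tcp (np.float64(325.22960088228893), np.float64(161.46317333953198)) (np.float64(325.43061126736137), np.float64(149.181288401616))
```

View pics/k5.png

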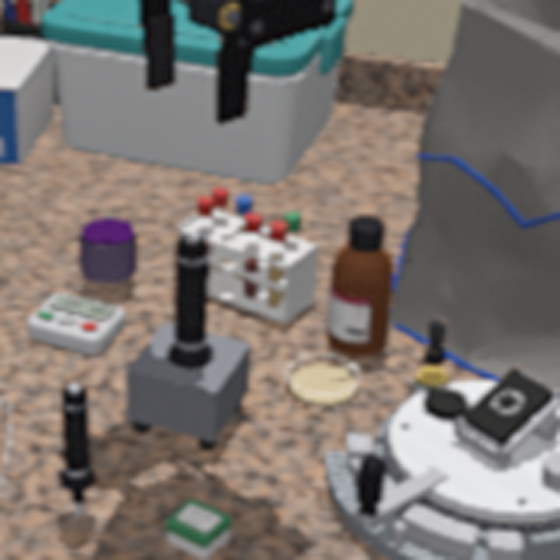

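The lever knob now shows at scene (375,257), which matches the position predicted for the marked notch (375,256). The fingertips are at (316,145) and (336,154), midpoint (326,149.7), which confirms the +31 mm offset with good xy. The gauge top is at (325,188). I'll descend now.

>>> arm_command(
  moves=[-0.05,0.2,3,0,0,0,3,0,0,0,3,0,0,0,2,0,0,0,2,0,0,0,2,0,0,0,0,0,0,0,0,0],
)

```text
time: 8.33
ee_pos: [0.4959, 0.2968, 0.0747]
eef_rot: [0.018, 1.0, -0.001, -0.001]
ft_force: [0.3, 0.2, 0.2]
width: 0.061
grip_force: 0.0
```

>>> arm_command(
  moves=[0,0,0,0,0,0,0,0,0,0,0,0,0,0,0,0,0,0,0,0,0,0,0,0,0,0,0,0,0,0,0,0],
  fingers=0,
  squeeze=10,
)

```text
time: 9.0
ee_pos: [0.4961, 0.2982, 0.075]
eef_rot: [0.017, 1.0, 0.0, 0.0]
ft_force: [0.0, -0.3, 1.1]
width: 0.0238
grip_force: 10.0
```

>>> arm_command(
  moves=[0,0,-0.6,0,0,0,-0.6,0,0,0,0,0,0.4,0,0,0,0.4,0,0,0,0.4,0,0,0,0.4,0,0,0,0.4,0,0,0,0,0,0,0],
)

```text
time: 9.75
ee_pos: [0.4751, 0.299, 0.0868]
eef_rot: [0.017, 1.0, -0.0, -0.0]
ft_force: [1.7, -0.4, -0.1]
width: 0.0232
grip_force: 10.0
```

>>> arm_command(
  moves=[0.4,0,0,0,0.4,0,0,0,0.3,0,0,0,0.2,0,0,0,0,0,0,0,0,0,0,0],
)

```text
time: 10.25
ee_pos: [0.4629, 0.2994, 0.0869]
eef_rot: [0.017, 1.0, 0.0, -0.0]
ft_force: [0.2, -0.2, -0.9]
width: 0.0238
grip_force: 10.0
```

```bash
python3 - <<'E'
from h import *
s=r.read_state(); p=s['ee_pos']; print(p,s['width'],s['ft_force'])
a=r.camera("scene")[:,:,::-1].copy();t=r.camera("top")[:,:,::-1].copy(); cv2.imwrite("pics/s6.png",a)
c=cv2.resize(a[120:270,260:410],None,fx=4,fy=4,interpolation=cv2.INTER_CUBIC); cv2.imwrite("pics/k6.png",c)
E
```

```text
[0.4629075  0.2994083  0.08691898] 0.02377357951746237 [ 0.16867234 -0.24416286 -0.94051988]
```

View pics/k6.png

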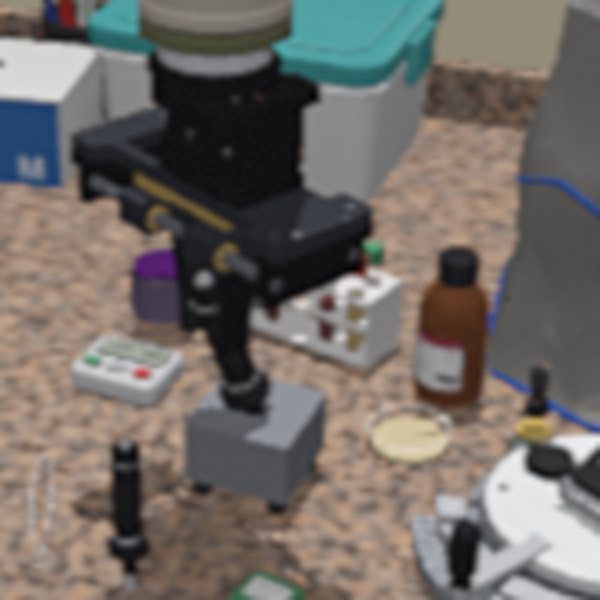

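The gauge is now tilted with its top toward the robot: silver top at scene (311,190), flange at about (321,217.5). I'll compute the tilt from those two points.

```bash
python3 - <<'E'
from h import *
p=r.read_state()['ee_pos']; g=p+[0,0,.05]; h=np.radians(178)
for th in (12,16,18,20,22,24,28):
    n=np.array([np.sin(np.radians(th))*np.cos(h),np.sin(np.radians(th))*np.sin(h),np.cos(np.radians(th))])
    print(th,np.round(proj("scene",g+.029*n),1),np.round(proj("scene",g-.066*n),1))
E
```

```text
12 [311.7 187.9] [317.9 218.1]
16 [311.  188.3] [319.3 217.1]
18 [310.7 188.6] [319.9 216.5]
20 [310.4 188.8] [320.6 216. ]
22 [310.1 189.1] [321.3 215.4]
24 [309.8 189.3] [321.9 214.8]
28 [309.2 189.9] [323.2 213.6]
```

>>> arm_command(
  moves=[0,0,0,0,0,0,0,0,0,0,0,0,0,0,-1,0,0,0,-2,0,0,0,-3,0,0,0,-3,0,0,0,-2,0,0,0,0,0,0,0,0,0],
  squeeze=45,
)

```text
time: 11.18
ee_pos: [0.4636, 0.2997, 0.1984]
eef_rot: [0.017, 1.0, 0.001, 0.001]
ft_force: [0.1, 0.2, -2.9]
width: 0.0227
grip_force: 45.0
```

>>> arm_command(
  moves=[-1.5,-3.3,0,0,-1.5,-3.3,0,0,-1.5,-3.3,0.4,0,-1.5,-3.3,1,0,-1.5,-3.2,1,0,-1.5,-3.1,1,0,0,0,0,0,0,0,0,0,0,0,0,0,0,0,0,0],
)

```text
time: 12.02
ee_pos: [0.5456, 0.1028, 0.1625]
eef_rot: [0.016, 1.0, 0.0, -0.0]
ft_force: [-0.2, -0.1, -1.6]
width: 0.023
grip_force: 45.0
```

```bash
python3 - <<'E'
from h import *
s=r.read_state(); p=s['ee_pos']; print(p,s['ft_force'])
a=r.camera("scene")[:,:,::-1].copy(); t=r.camera("top")[:,:,::-1].copy(); cv2.imwrite("pics/s7.png",a);cv2.imwrite("pics/t7.png",t)
for n,f,(x0,x1,y0,y1) in(("scene","s5",(398,432,222,248)),("top","t5",(410,445,135,175))):
    im=cv2.imread(f"pics/{f}.png").max(2)[y0:y1,x0:x1]
    print(n); print('\n'.join(' '.join(f'{v:3d}' for v in row) for row in im))
E
```

```text
[0.54560969 0.10281515 0.16252711] [-0.1683649 -0.1489962 -1.5709745]
scene
139 155 157 143 122 111 117 121 117 115 113 115 119 119 117 116 117 117 118 118 119 119 118 120 120 120 119 120 120 119 120 119 119 118
144 134 143 147 144 138 131 126 131 131 131 131 131 130 128 126 123 123 123 126 126 123 122 122 122 123 122 122 122 122 120 119 119 118
164 137 111 121 139 151 150 138 132 134 136 136 136 134 134 133 134 130 126 133 134 128 124 124 124 125 123 124 124 123 122 121 120 119
177 156 125 109 114 129 137 139 142 143 140 135 135 137 136 137 133 116  95  99 119 131 131 128 127 126 125 125 127 127 127 127 126 125
170 155 140 137 144 146 129 125 137 151 155 152 145 137 136 134 116  85  60  58  84 115 129 132 132 131 129 129 130 130 131 131 130 130
158 154 155 161 169 174 171 162 130 126 139 152 158 156 139 115  88  59  49  47  57  78 101 124 134 136 135 133 132 133 133 133 133 132
150 163 177 186 191 195 196 192 183 172 163 169 172 165 134  87  61  49  48  49  49  52  65  83 106 130 139 137 136 135 134 133 134 134
176 202 215 219 221 225 229 229 228 228 229 227 211 176 116  61  48  49 
[... 7415 characters left out ...]

220 221 218 219 220 219 213 215 214 211 214 212 209 209 208 206 205 205 204 198 193 189 165 114  81 117 172 209 221 216 213 218 215 216 216
222 223 221 218 217 219 218 217 215 213 216 213 209 213 207 204 204 202 200 196 190 189 165 133 112  93 134 189 211 216 215 211 212 211 213
220 220 224 219 220 219 218 218 213 213 215 215 213 209 206 204 205 201 198 197 194 189 191 189 150  85 113 166 201 213 217 217 211 211 213
220 224 221 221 218 217 217 216 216 213 213 211 213 209 208 207 206 200 189 184 195 194 192 190 167 117  85 124 184 205 216 212 210 213 210
218 221 222 221 221 217 219 216 216 216 213 213 210 210 206 207 206 207 198 199 196 196 192 190 190 165 115  99 148 192 208 211 212 208 208
```

```bash
python3 - <<'E'
from h import *
p=r.read_state()['ee_pos']; g=p+[0,0,.05]; h=np.radians(178)
print("ring@z",plane("scene",414.5,234.3,.0735),"pred px",proj("scene",[.598,.0989,.0735]))
print("axis by scene disc?")
for th in (17,20,23):
    n=np.array([np.sin(np.radians(th))*np.cos(h),np.sin(np.radians(th))*np.sin(h),np.cos(np.radians(th))])
    print(th,[tuple(np.round(proj("scene",g+d*n),1)) for d in(.029,-.03,-.06,-.07,-.092,-.11)])
a=cv2.imread("pics/s7.png").astype(int); b=cv2.imread("pics/s5.png").astype(int)
d=np.abs(a-b).max(2)
for y in range(186,232,2):
    x=np.where(d[y,370:430]>40)[0]+370
    runs=np.split(x,np.where(np.diff(x)>1)[0]+1) if len(x) else []
    print(y,[(q[0],q[-1]) for q in runs if len(q)>1], a[y,388:420].max(1))
E
```

```text
ring@z [0.59921415 0.09600346 0.0735    ] pred px (np.float64(413.1745366768522), np.float64(233.96070226293165))
axis by scene disc?
17 [(np.float64(403.4), np.float64(178.1)), (np.float64(405.8), np.float64(198.9)), (np.float64(406.9), np.float64(208.9)), (np.float64(407.2), np.float64(212.1)), (np.float64(408.0), np.float64(219.0)), (np.float64(408.6), np.float64(224.5))]
20 [(np.float64(402.9), np.float64(178.5)), (np.float64(406.2), np.float64(198.5)), (np.float64(407.8), np.float64(208.0)), (np.float64(408.3), np.float64(211.1)), (np.float64(409.4), np.float64(217.7)), (np.float64(410.3), np.float64(223.0))]
23 [(np.float64(402.4), np.float64(178.9)), (np.float64(406.7), np.float64(198.1)), (np.float64(408.7), np.float64(207.1)), (np.float64(409.4), np.float64(210.1)), (np.float64(410.8), np.float64(216.4)), (np.float64(411.9), np.float64(221.4))]
186 [(np.int64(395), np.int64(397)), (np.int64(400), np.int64(415))] [82 85 87 86 87 82 59 29 26 37 46 47 36 25 18 21 22 34 36 30 23 20 18 21
 19 19 18 22 44 68 77 76]
188 [(np.int64(394), np.int64(398)), (np.int64(407), np.int64(415)
[... 2525 characters left out ...]
7 108 108]
222 [] [156 153 127  74  26  26  25  23  51 105 139 155 157 143 122 111 118 120
 118 118 121 121 121 125 123 117 117 117 117 119 119 119]
224 [] [169 159 153 154 147 136 131 139 159 170 163 137 110 121 139 152 149 138
 132 133 134 133 138 138 134 134 134 130 126 133 135 129]
226 [] [180 196 190 174 169 170 169 173 186 183 170 155 140 138 144 146 128 125
 138 151 156 152 145 138 137 134 115  85  59  58  84 114]
228 [] [153 142 144 146 148 148 147 149 158 153 151 162 176 186 192 195 196 192
 183 173 163 168 173 165 135  87  61  49  48  49  50  52]
230 [] [103 110 109 101  92  94 104 115 122 144 184 214 228 233 236 239 239 238
 239 240 238 224 187 128  72  49  58  63  58  49  47  48]
```

The barrel axis passes (406.4,198), the flange is at (408.2,213) and the stem at (409.2,218). That matches the 20° prediction to within about 0.2 px. The ring is at scene (414.5,234.3), so S is about (0.599,0.097). I'll approach along the face normal.

>>> arm_command(
  moves=[-0.5,-0.2,0.8,0,-0.45,-0.15,0.85,0,0,0,0,0,0,0,0,0,0,0,0,0],
)

```text
time: 12.53
ee_pos: [0.5555, 0.0974, 0.1461]
eef_rot: [0.018, 1.0, -0.0, -0.0]
ft_force: [-0.6, -0.1, -1.1]
width: 0.0228
grip_force: 45.0
```

```bash
cat > m.py <<'E'
from h import *
P=[];F=[]
for i in range(4):
    a=r.camera("scene"); s=r.read_state(); P.append(s['ee_pos']);F.append(s['ft_force'])
p=np.mean(P,0); print(s['time'],p,np.std(P,0),np.mean(F,0)); M=R.from_quat(s['eef_rot']).as_matrix()
n=np.array([-.3416,.0161,.9397]); S=np.array([.5992,.097,.0735])
for k in(.130,.110,.105): print(k,"go cm (tool)",100*M.T@(S+k*n-[0,0,.05]-p))
print("height along n of tip above face (mm):",1e3*((p+[0,0,.05]-S)@n-.110))
cv2.imwrite("pics/last.png",a[:,:,::-1])
E
python3 m.py
```

```text
12.7333 [0.55566881 0.0975474  0.14653433] [3.52706774e-05 3.62193228e-05 1.03774424e-04] [-0.0046063  -0.18411659 -0.88046911]
0.13 go cm (tool) [0.09305071 0.15138327 0.0873399 ]
0.11 go cm (tool) [-0.59000796  0.14238952  1.96704557]
0.105 go cm (tool) [-0.76077262  0.14014109  2.43697199]
height along n of tip above face (mm): 20.494425329664377
```

>>> arm_command(
  moves=[-0.15,0.1,0.5,0,-0.15,0,0.5,0,-0.15,0,0.5,0,0,0,0,0,0,0,0,0,0,0,0,0,0,0,0,0],
)

```text
time: 13.32
ee_pos: [0.5602, 0.0983, 0.1315]
eef_rot: [0.017, 1.0, 0.0, 0.0]
ft_force: [-0.6, 0.4, -1.7]
width: 0.0227
grip_force: 45.0
```

```bash
python3 m.py
```

```text
13.5167 [0.56023038 0.09834968 0.13155473] [1.40071767e-05 1.03544027e-05 2.11870497e-05] [ 0.00360757 -0.09425759 -1.49722628]
0.13 go cm (tool) [ 0.54569871  0.05563277 -1.41077014]
0.11 go cm (tool) [-0.13767145  0.04686122  0.46882336]
0.105 go cm (tool) [-0.308514    0.04466833  0.93872173]
height along n of tip above face (mm): 4.872778871168812
```

```bash
python3 - <<'E'
from h import *
p=r.read_state()['ee_pos'];g=p+[0,0,.05];n=np.array([-.3416,.0161,.9397])
print([tuple(np.round(proj("scene",g-d*n),1)) for d in(.07,.092,.106,.11,.115)])
a=cv2.imread("pics/last.png").astype(int); b=cv2.imread("pics/s5.png").astype(int)
print("cols 404..424")
for y in range(216,240): print(y,' '.join(f'{v:4d}' for v in (a-b)[y,404:424].mean(1).astype(int)))
E
```

```text
[(np.float64(412.3), np.float64(221.4)), (np.float64(413.3), np.float64(227.7)), (np.float64(414.0), np.float64(231.7)), (np.float64(414.2), np.float64(232.8)), (np.float64(414.4), np.float64(234.2))]
cols 404..424
216    0   -2  -25  -59  -74  -72  -72  -75  -72  -73  -77  -65  -37  -12   -2    0    0    0    0    0
217    0   -1  -21  -54  -75  -77  -76  -77  -75  -79  -80  -62  -25  -16  -12   -3    0    0   -1    0
218    0   -4  -14  -39  -71  -84  -82  -82  -82  -81  -80  -46   -1   -5  -29  -17   -2    1    0   -1
219   -2  -19  -29  -45  -68  -85  -85  -85  -81  -69  -54  -33  -13  -27  -52  -33  -10   -1    0   -1
220   -4  -29  -56  -52  -49  -49  -48  -51  -46  -30  -20  -22  -36  -59  -68  -43  -13   -1    0    0
221   -3  -31  -71  -65  -40  -16   -8  -12  -14  -14  -24  -43  -64  -79  -75  -51  -17   -2    0   -1
222   -2  -30  -75  -88  -70  -55  -47  -51  -52  -55  -66  -78  -86  -88  -81  -50  -15   -1    0    0
223   -3  -31  -79 -109 -108 -102  -98  -96  -95  -97  -92  -92  -89  -92  -73  -30   -5    0    0   -1
224   -4  -24  -64 -103 -115 -111 -108 -107 -105 -102
[... 910 characters left out ...]
1    0   -1   -2    2   14   34   34    9   -2   -1   -1    0    1   -1   -1
234   -1   -2   -1    0    0    0   -1   -1    1   12   24   16    2   -2   -1   -2   -1    1   -2    0
235   -1   -1   -1    0   -1    0    0   -3   -6  -13  -10   -5   -1   -2    0    0   -1    0   -1   -1
236   -1   -1    0    0    0   -2   -3  -12  -26  -33  -19   -4   -1   -1   -1   -1    0   -2    0    0
237    0    0    0    0   -1   -2   -8  -21  -37  -39  -19   -3    0   -1   -1    0    0   -1    0   -1
238    0    0   -1   -3   -7  -13  -16  -18  -27  -30  -15   -4    0    0    0    0    0    0   -1   -2
239    0   -4   -7  -14  -15  -17  -18  -17  -19  -19  -16  -10   -4   -1    0    0   -1   -1   -1   -1
```

The steel ball shows at scene (414.3, 231–234.5), lined up with the ring centre (414.5,234.3). I'll feel for contact now.

>>> arm_command(
  moves=[-0.07,0,0.19,0,0,0,0,0,0,0,0,0,0,0,0,0],
)

```text
time: 13.85
ee_pos: [0.5608, 0.0983, 0.1294]
eef_rot: [0.017, 1.0, 0.0, -0.0]
ft_force: [1.3, 0.0, -2.2]
width: 0.0234
grip_force: 45.0
```

```bash
python3 m.py
```

```text
14.05 [0.56083953 0.09828699 0.12945577] [9.07342644e-06 1.06504954e-05 1.11237794e-05] [-0.2154948   0.50037356 -1.85416377]
0.13 go cm (tool) [ 0.60710041  0.05958559 -1.62055414]
0.11 go cm (tool) [-0.07669501  0.05108668  0.25888595]
0.105 go cm (tool) [-0.24764386  0.04896195  0.72874597]
height along n of tip above face (mm): 2.691295325824558
```

>>> arm_command(
  moves=[-0.07,0,0.19,0,0,0,0,0,0,0,0,0,0,0,0,0],
)

```text
time: 14.38
ee_pos: [0.5615, 0.0982, 0.1275]
eef_rot: [0.018, 1.0, 0.0, -0.0]
ft_force: [0.1, -0.7, -1.2]
width: 0.0233
grip_force: 45.0
```

```bash
python3 m.py; python3 - <<'E'
from h import *
a=cv2.imread("pics/last.png").astype(int); b=cv2.imread("pics/s5.png").astype(int)
for y in range(226,240): print(y,' '.join(f'{v:4d}' for v in (a-b)[y,406:422].mean(1).astype(int)))
E
```

```text
14.5833 [0.56151152 0.0982723  0.12753964] [1.18796037e-05 1.07791010e-05 2.35583266e-05] [-0.18667088  0.19240021 -1.61737374]
0.13 go cm (tool) [ 0.67435598  0.05880359 -1.81214755]
0.11 go cm (tool) [-0.00949987  0.05022329  0.06727018]
0.105 go cm (tool) [-0.18046383  0.04807821  0.53712461]
height along n of tip above face (mm): 0.6609164751883306
226  -26  -62  -88 -103 -108 -109 -108 -102  -84  -53  -29  -28  -25   -7    0    0
227   -3  -15  -35  -56  -81 -100 -103  -88  -59  -34  -21  -14   -9   -2    0   -1
228    0    1    1   -5  -32  -72  -85  -62  -38  -27  -15   -6    0    0    0    0
229    0    0    1   -1  -22  -67  -80  -42  -32  -27  -13   -4    0   -1    1   -1
230   -1   -1    0    0  -12  -39  -49  -29  -25  -18   -8   -1   -1    0    0    0
231   -2   -1   -1   -1   -2  -10  -16  -24  -17   -1    3    0   -1   -1   -1   -1
232   -1   -1   -1    0   -1   -1   -7  -17    3   27   13    0   -2   -1    0    0
233   -1   -1   -1   -1   -1    1    7   21   48   60   26    0   -3   -2    0    0
234   -1    0    0   -1   -1   -1    7   41   68   62   24   -1   -2   -2    0    0
235   -1    0   -1    1    0   -1   -2    6   23   16    1   -3   -1   -2   -1   -1
236    1    0   -2   -3    0   -2  -14  -32  -30  -12   -2   -1   -2   -1    1   -3
237    0   -7  -13  -12   -9  -12  -30  -47  -44  -19   -3   -1    0   -1    0    0
238   -4  -10  -18  -18  -18  -19  -27  -35  -33  -16   -4    0    0    0   -1    0
239  -11  -16  -17  -17  -18  -16  -17  -19  -20  -16  -10   -6   -1   -1    0   -1
```

```bash
python3 - <<'E'
from h import *
n=np.array([-.3416,.0161,.9397]);t=np.array([.9387,-.0443,.342]);S=plane("scene",414.5,234.3,.0735)
f=lambda q:np.round(proj("scene",q),2)
print("ring",f(S),"ballctr@contact",f(S+.004*n),"+5mm n",f(S+.009*n),"+3mm t",f(S+.003*t),"+3mm y",f(S+[0,.003,0]))
E
```

```text
ring [414.5 234.3] ballctr@contact [414.32 233.2 ] +5mm n [414.09 231.81] +3mm t [415.34 233.51] +3mm y [413.46 233.74]
```

>>> arm_command(
  moves=[-0.07,0,0.19,0,0,0,0,0,0,0,0,0,0,0,0,0,0,0,0,0],
)

```text
time: 15.0
ee_pos: [0.5623, 0.0983, 0.1257]
eef_rot: [0.017, 1.0, 0.0, 0.0]
ft_force: [-0.4, 1.1, -0.2]
width: 0.023
grip_force: 45.0
```

```bash
python3 m.py; python3 - <<'E'
from h import *
a=cv2.imread("pics/last.png").astype(int); b=cv2.imread("pics/s5.png").astype(int)
for y in range(228,240): print(y,' '.join(f'{v:4d}' for v in (a-b)[y,408:422].mean(1).astype(int)))
E
```

```text
15.2 [0.56226287 0.09826975 0.12570709] [7.19256525e-06 8.43252069e-06 1.11793695e-05] [-0.497459    0.0576509  -0.28007829]
0.13 go cm (tool) [ 0.74930952  0.0564762  -1.99545664]
0.11 go cm (tool) [ 0.06558687  0.04788033 -0.11599052]
0.105 go cm (tool) [-0.10534379  0.04573137  0.35387601]
height along n of tip above face (mm): -1.3178306544282399
228   -8  -23  -59  -92  -87  -60  -36  -28  -17   -9   -3    0    0    0
229   -1  -14  -50  -96  -88  -40  -29  -27  -19   -7   -2   -1    0    0
230    0   -4  -22  -51  -54  -34  -35  -29  -16   -3    0    0    0    0
231   -1   -2   -3  -13  -25  -40  -33  -12   -1   -1   -2   -2   -2   -1
232   -1    0    0   -2  -13  -31   -7   22   12    0   -2   -2    0    0
233   -1   -1    0    0    6   15   40   52   24   -1   -2   -1    0    0
234    0    0   -1   -1    8   41   67   61   25    0   -3   -2   -1    0
235   -1    0   -1   -3   -5    7   27   19    3   -3   -2   -2    0   -1
236   -1   -3   -7  -14  -26  -36  -30  -12   -3   -2   -2   -1    1   -2
237  -12  -13  -15  -22  -37  -50  -47  -21   -3   -1   -1   -1    0    0
238  -18  -19  -18  -18  -26  -35  -35  -17   -3   -2    0   -1   -1    0
239  -18  -18  -18  -18  -17  -20  -21  -15  -12  -11   -7    0    0   -1
```

Contact: the ball stopped moving, the force rose about 1.4 N, and the plunger is in about 1.3 mm. The ball centre is within about 2 mm of the ring centre. I'll lift slightly, shift about 1 mm, and press to 5 mm.

>>> arm_command(
  moves=[0.1,0,-0.28,0,0,0,0,0,-0.05,0.1,-0.02,0,0,0,0,0,0,0,0,0,-0.07,0,0.19,0,-0.03,0,0.09,0,0,0,0,0,0,0,0,0,0,0,0,0],
)

```text
time: 16.03
ee_pos: [0.5628, 0.0992, 0.1259]
eef_rot: [0.017, 1.0, 0.0, 0.0]
ft_force: [-0.8, 0.4, 0.5]
width: 0.023
grip_force: 45.0
```

>>> arm_command(
  moves=[-0.03,0,0.09,0,-0.04,0,0.1,0,-0.03,0,0.09,0,-0.02,0,0.06,0,0,0,0,0,0,0,0,0,0,0,0,0,0,0,0,0],
)

```text
time: 16.7
ee_pos: [0.564, 0.0992, 0.1225]
eef_rot: [0.017, 1.0, 0.0, 0.0]
ft_force: [-0.1, 0.1, 2.0]
width: 0.023
grip_force: 45.0
```

```bash
python3 m.py; python3 - <<'E'
from h import *
n=np.array([-.3416,.0161,.9397]);p=r.read_state()['ee_pos'];g=p+[0,0,.05]
print([tuple(np.round(proj("scene",g-d*n),1)) for d in(.07,.092)])
a=cv2.imread("pics/last.png").astype(int); b=cv2.imread("pics/s5.png").astype(int)
for y in range(222,239): print(y,' '.join(f'{v:4d}' for v in (a-b)[y,406:422].mean(1).astype(int)))
E
```

```text
16.9 [0.56398896 0.09922042 0.12250375] [1.49569764e-05 1.66936928e-05 5.09508625e-06] [-0.54040944 -0.40603974  1.57397355]
0.13 go cm (tool) [ 0.91837178 -0.04437228 -2.31586078]
0.11 go cm (tool) [ 0.23472564 -0.05307797 -0.43636734]
0.105 go cm (tool) [ 0.0638141  -0.0552544   0.03350602]
height along n of tip above face (mm): -4.90233913676151
[(np.float64(412.5), np.float64(223.9)), (np.float64(413.6), np.float64(230.2))]
222  -51  -62  -60  -61  -76  -87  -82  -77  -64  -54  -44  -54  -72  -52  -15   -2
223  -80  -78  -47  -39  -54  -70  -62  -51  -38  -42  -64  -84  -92  -67  -22   -1
224  -91 -101  -78  -66  -60  -55  -57  -61  -67  -74  -86  -96  -97  -70  -24   -3
225  -74 -102 -103  -99  -91  -84  -88  -92  -95  -84  -62  -65  -74  -55  -20   -2
226  -38  -74  -92 -100 -104 -106 -106 -103  -85  -53  -29  -26  -33  -20   -7   -1
227  -28  -55  -72  -80  -86  -98  -97  -85  -56  -27  -18  -19  -18   -7   -1   -1
228  -10  -21  -45  -88 -118 -110  -81  -54  -32  -22  -21  -16   -8   -2    0    0
229    0   -4  -25  -69 -116 -132  -87  -38  -28  -25  -18   -8   -2   -1    0    0
230    0    0   -5  -17  -38  -60  -53  -34  -40  -41  -24   -5    0    0    0    0
231   -1   -1   -1   -1   -5  -18  -36  -59  -56  -32  -11   -2   -1   -2   -1   -2
232   -2   -1   -1    0   -1   -4  -24  -52  -27   12    9    0   -1    0    0    0
233   -2   -1   -1    0    1    1    6   15   38   43   15   -2   -2   -2   -1    0
234   -1   -1    0   -4  -12  -12    2   40   63   48   11   -1   -1   -3   -1    0
235   -1    1    0  -15  -37  -44  -35   -3   17    9    0   -3   -1   -2    0    0
236    0   -2   -8  -18  -32  -41  -42  -39  -37  -27  -10   -3   -1    0    0   -2
237  -10  -15  -15  -17  -20  -25  -37  -49  -55  -50  -30  -13   -3    0    0    0
238  -17  -18  -19  -18  -17  -19  -25  -35  -40  -39  -29  -13   -3    1    0    0
```

```bash
python3 - <<'E'
from h import *
F=[]
for i in range(30): r.camera("scene"); F.append(r.read_state()['ft_force'])
F=np.array(F); d=F.mean(0)-[0,-.1,-1.5]; n=np.array([-.3416,.0161,.9397]); print(d,d@n,F.std(0)/5,"mm",(d@n-.8)/.4)
s=r.read_state(); print(s['time'],s['ee_pos'],s['width'],s['grip_force'])
E
```

```text
[-0.70523619  0.27557048  3.07329164] 3.133317518127778 [0.11577072 0.10930905 0.10482422] mm 5.833293795319445
18.4 [0.56396225 0.09923193 0.12244676] 0.02293268660846859 45.00053598723753
```

```bash
python3 -c "
from bench import r
print(r.close_job())"
```

```text
the job is handed in; nothing more can be done
None
```

I handed the job in: the lever is in the marked notch, and the gauge is held still about 20° over, square to the face. Its tip is within about 2 mm of the ring centre and its plunger about half in (roughly 5–6 mm by pose and force).

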